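# Pin and hold the column clamp

### The job

First swing the blue upper half of the open clamshell clamp down over the glass column lying in it; it will rest slightly ajar on its rubber liner. Then take the red-knobbed pin from the wooden rack, push it right down through the holes of both halves, and press on it so that its collar holds the clamp fully shut. Finish still gripping the pin and pressing it down, and leave the grey-knobbed pin, the amber bottle and the beaker undisturbed.

Things in the scene. Friction and masses are not known exactly. Their poses are not given: they have to be found in the camera images.
- jig: Lower half of the clamp, screwed down: aluminium block 150 (x) x 100 (y) x 45 mm high on a 190 x 130 x 4 mm dark plate. Origin under its centre, z up. Hinge along its +x edge, pin hole near its -x edge. A 22 mm glass column 240 mm long lies fixed along y at x = +15 mm, axis 45 mm high.
- hinge (a point): Middle of the hinge axis, which is parallel to the jig's y: jig frame (+65, 0, 45) mm.
- base_hole (a point): Centre of the mouth of the pin hole in the lower half, on its flat top: jig frame (-55, 0, 45) mm, 120 mm from the hinge. Vertical round blind hole 12 mm wide, 38 mm deep.
- lid (a joint): Opening of the blue upper half (rad): 0 = down, resting ajar on the rubber liner; grows as it swings up about the hinge, at most 1.3. Stiff hinge: stays where left, 2 to 4 N at the ear moves it. The half stands lid + 0.07 - squeeze above horizontal, its free edge on the jig's -x side, 140 mm from the axis. 100 mm wide; 12 mm thick beyond 74 mm from the axis, 24 mm nearer.
- squeeze (a joint): How far the rubber liner is squeezed (rad): 0 at rest, 0.07 when the halves meet fully. Sprung: at lid 0 it takes about 4 N down at the ear to start and 11 N to close fully, and it springs back (ear 8 mm up) when let go.
- ear: The end of the blue upper half, with the pin hole: plate 40 x 100 x 12 mm. Origin at the centre of its inner face (in the plane of the hinge axis), 120 mm from the axis; z points out of its outer face (up when shut), x towards the hinge.
- ear_hole (a point): Centre of the pin hole on the outer face of the ear. Through hole 13 mm wide with a 2 mm chamfer, in line with the hole below when the clamp is shut (within 1 mm already when it rests on the liner).
- rack: Wooden rack, fixed: 60 (x) x 140 (y) x 50 mm high, origin at the centre of its underside. Two upright 12 mm holes, 45 mm deep, at y = +37 and -37 mm; one holds the red-knobbed pin, the other the grey one, each hanging by its collar.
- pin: The red-knobbed pin, 80 g, upright. Origin at the tip (lower end), z along it to the knob. Steel shaft 10 mm thick and 40 mm long, its foot tapered over 3 mm; steel collar 36 mm across from 40 to 45 mm; red knob 24 mm across from 45 to 75 mm. Seated fully in the clamp, the collar lies on the ear and the tip is 28 mm below the mouth of the lower hole.
- pin_knob (a point): Centre of the red knob, on the pin's axis 60 mm above the tip.
- spare: The grey-knobbed pin, not to be used: the same shape but with a 7 mm shaft. Origin at its tip.
- amber_bottle: Small amber glass bottle, 52 mm across, 100 mm tall, origin under its centre. Bystander.
- beaker: Glass beaker, 66 mm across, 75 mm tall, origin under its centre. Bystander.
Things that resemble listed ones, but are neither listed nor needed, are in the scene too. There is more than one size of the jig; the job needs the largest.

How it is judged:
On the way, in this order (a step that is already met when the one before it is completed fails the run):
1. the upper half is swung down (value of joint lid below 0.2 rad), for 0.2 s.
2. the red pin is through the ear and in the lower hole (horizontal distance between pin and base_hole below 0.006 m and z of pin in the frame of base_hole below -0.012 m), for 0.1 s.
At the end, for the whole second after the job is handed in: Lid angle under 0.02 and squeeze over 0.058 rad; red pin at rest in both holes, tip at least 24.5 mm below the lower mouth, within 5 mm of its centre, tilted under 0.12 rad; collar bears on the ear and fingers on the pin, each over 4 N; bystanders not moved over 30 mm or tipped (value of joint lid below 0.02 rad and value of joint squeeze above 0.058 rad and z of pin in the frame of base_hole below -0.0245 m and horizontal distance between pin and base_hole below 0.005 m and angle between pin's own z axis and vertical below 0.12 rad and contact force between pin and ear above 4 N and contact force between the fingers and pin above 4 N and linear speed of pin below 0.02 m/s); the arm keeps its last pose, push and grip.
It fails at once if the grey-knobbed pin is moved more than 30 mm or tipped (distance of spare from where it was at the start of the episode above 0.03 m or angle between spare's own z axis and vertical above 0.4 rad).
It fails at once if the amber bottle is moved more than 30 mm or tipped (distance of amber_bottle from where it was at the start of the episode above 0.03 m or angle between amber_bottle's own z axis and vertical above 0.4 rad).
It fails at once if the beaker is moved more than 30 mm or tipped (distance of beaker from where it was at the start of the episode above 0.03 m or angle between beaker's own z axis and vertical above 0.4 rad).
It also fails if it takes over 54 s, if anything falls off the work surface, if the arm or the gripper's body presses on something with over 40 N, if the wrist force passes 120 N, or if a joint passes its speed limit or range.

### The arm

A 6-joint arm with a two-finger parallel gripper is mounted at the origin on the work surface. World frame = base frame: x ahead of the robot, y to its left, z up, the work surface at z = 0. Lengths are in m, angles in rad, forces in N, time in s.
With the tool pointing down it reaches from about 0.35 to 0.975 m from the base axis. Payload 4.9 kg.
Tool frame: the origin (TCP) lies between the finger pads; the fingertips stand 14 mm ahead of it and the grasp point (between the pads) lies 5 mm behind it (manip.finger_overhang is the distance from the TCP to the fingertips, in m); z points along the fingers, y is the line along which they close (so a half turn about z gives the same grasp; the last joint's range is limited). The gripper opens to 85 mm and grips with 20 to 120 N. Pads are 22 mm wide; open, the fingers measure 114 mm over their backs; the gripper's body (76 mm by 85 mm) begins 54 mm behind the grasp point. The pads swing forward as they close: fully open they stand 13 mm farther back than shut.
Start: joints at [-1.421, 0.053, 1.613, -0, 1.476, -0.119], TCP at [0.166, -0.603, 0.245] pointing down, gripper open.
Joint ranges: [-3.01, 3.01], [-1.01, 2.22], [0.06, 2.58], [-1.02, 4.17], [0.09, 2.62], [-3.14, 3.14]. Speed limits (rad/s): [2.57, 2.57, 3.14, 3.14, 3.14, 3.14].

### API

Orientations are given as a unit quaternion [w, x, y, z].
In Python, from plant import manip, grab_frame gives the robot as it stands.
- The arm moves only by the tool servo_tool, never from a script. Its argument "deltas" is a list that holds one entry, the list of rows, each a list of 5 numbers: the opening in per cent of the stroke, from 0 (shut) to 100 (fully open), then the shift along the world's x, y, z in m, then the turn about the world's z in degrees. A call has exactly 8 rows; each row shifts and turns the commanded pose from where the row before left it; what a row does not reach is not made up. A row lasts 1/10 s, in which the tool goes at most 50 mm and 8.59 degrees, less where a joint would pass 70% of its speed; a pose out of reach is approached as far as the arm can. A call is refused whole if a number of a shift passes 0.05 or a number of a turn 8.59, either way. A call with a gripper value outside its range is refused whole. The fingers move at their own pace and stop on an object; the grip force is fixed at half the most. Time passes only in rows, so rows that do not move let the fingers close, or fill a call up. It gives the time, the measured TCP pose, the force, the opening and the grip force at its end, in the units of the state.
- manip.state(): the state, without advancing time (a new reading comes with each control period).
- grab_frame(name): name is "side" or "top" or "wrist"; returns a dict with "pixels" (400x640x3 uint8, red, green, blue), "z_map" (400x640 float32, m along the optical axis (not along the pixel's ray), 0 where there is no reading), "fx", "fy", "cx", "cy" (pixels), "rvec" (rotation vector, rad) and "tvec" (3), from world to camera coordinates, as OpenCV has them; the wrist camera has in their place "T_tool_cam" (4x4, takes a point from camera to tool coordinates, whose origin is the TCP and whose axes are the flange's). Camera axes: x right, y down, z forward; pixel columns grow to the right and rows downward; lengths in m; the calibration is good to about 2 mm. A picture is of the moment at which its call begins: read the wrist's pose just before it.
- manip.job_done(): hands the job in; it is judged then, once.
The state is a dict: "time": time; "joint_pos": joint angles; "joint_vel": joint speeds; "joint_efforts": joint torques, N m; "tool_pos": TCP position; "tool_rot": TCP orientation; "contact_force": force on the tool from outside, world axes, zero at the start; "ft_torque": the same for the moment, N m; "gripper_width": opening from 0.0 (shut) to 1.0 (fully open); "grasp_force": force on a finger pad.
Only numpy, scipy, OpenCV 4.12 (cv2) and the standard library are available. Lean on these libraries where they do the work, as an engineer would, in place of code of your own. Each camera call takes 0.05 s, during which the arm holds its last target. There are 200 camera calls.

## Working session

There is one attempt and no reset: what is moved stays moved. The work goes in short steps, Python scripts to look and compute and a tool call to move; the robot and the scene stay as the last step left them, time stands still between calls to the robot, and variables do not carry over. Pictures are saved under pics/ and viewed, at most 10 in all, crops included, and the job is handed in when it is done.

Besides the shell and the picture viewer there is one more tool, called as name(argument=value, ...) on one line, values as JSON. servo_tool: Moves the arm, as the interface text tells. Its arguments: {"type":"object","properties":{"deltas":{"type":"array"}},"required":["deltas"]}

```bash
ls; mkdir -p pics
cat > h.py <<'E'
from plant import manip, grab_frame
import numpy as np, cv2
def world(f, st=None):
    h,w=f["z_map"].shape; u,v=np.meshgrid(np.arange(w),np.arange(h)); z=f["z_map"]
    P=np.stack([(u-f["cx"])/f["fx"]*z,(v-f["cy"])/f["fy"]*z,z],-1)
    if "rvec" in f:
        R=cv2.Rodrigues(np.array(f["rvec"],float))[0]; return (P-np.ravel(f["tvec"]))@R
    T=np.array(f["T_tool_cam"]); P=P@T[:3,:3].T+T[:3,3]
    from scipy.spatial.transform import Rotation as Ro
    q=st["tool_rot"]; R=Ro.from_quat([q[1],q[2],q[3],q[0]]).as_matrix()
    return P@R.T+np.array(st["tool_pos"])
E
python3 - <<'E'
from h import *
print(manip.state())
for n in("top","side"):
    f=grab_frame(n); np.savez(f"{n}.npz",px=f["pixels"],W=world(f)); cv2.imwrite(f"pics/{n}1.png",f["pixels"][...,::-1])
E
```

```text
pics
{'time': 0.0, 'joint_pos': array([-1.42099955e+00,  5.33825589e-02,  1.61429655e+00, -1.72096596e-06,
        1.47604271e+00, -1.18976195e-01]), 'joint_vel': array([ 0.00010283,  0.00023131, -0.00025647,  0.00221194,  0.00046682,
        0.00071087]), 'joint_efforts': array([ 1.99771762e-05, -3.93683231e+01, -3.70174563e+01, -8.63173204e-05,
        7.13426038e-03,  4.31440526e-06]), 'tool_pos': array([ 0.16589104, -0.60195283,  0.24404556]), 'tool_rot': array([-1.06444393e-03,  9.90983145e-01,  1.33982359e-01, -1.72613264e-05]), 'contact_force': array([-0.33292389,  0.02349285,  0.17914903]), 'ft_torque': array([-0.02409457,  0.01943459, -0.00288419]), 'grasp_force': 0.0, 'gripper_width': 0.9974165100446354}
```

View pics/top1.png

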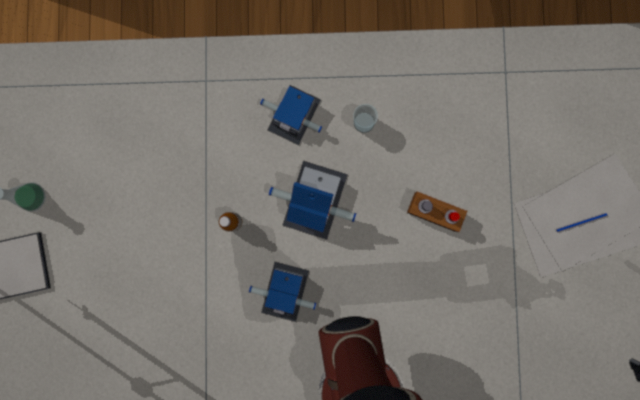

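View pics/side1.png

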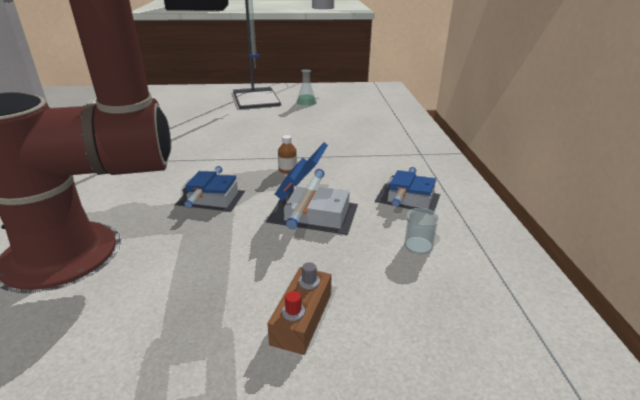

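The top view has three blue clamps: (296,113), (316,200) and (286,290). The middle one is the largest and the only open one, so it fits. The rack is at (437,212), with the red pin at (454,216) and the grey one at (426,206). The bottle is at (229,222) and the beaker at (365,119). I'll confirm with a crop and measure.

Run:
```python
from h import *
d=np.load("top.npz");W=d["W"];px=d["px"]
c=cv2.resize(px[150:250,200:480],None,fx=2.8,fy=2.8,interpolation=cv2.INTER_CUBIC);cv2.imwrite("pics/crop1.png",c[...,::-1])
for n,(u,v) in dict(c1=(296,113),c2=(316,200),c3=(286,290),red=(454,216),grey=(426,206),bot=(229,222),beak=(365,119),flat=(322,178),hole=(320,180)).items(): print(n,W[v,u].round(3))
def rect(m):
    P=W[m][:,:2].astype(np.float32); r=cv2.minAreaRect(P*1000); return np.round(cv2.boxPoints(r)).tolist(),r,m.sum()
p=px.astype(int); R,G,B=p[...,0],p[...,1],p[...,2]
box=np.zeros(R.shape,bool); box[155:245,260:360]=1
z=W[...,2]
print("block top",rect(box&(abs(z-.045)<.004)&(B-R<25)&(R>100)&(R<260)))
bl=box&(B-R>40); print("blue",rect(bl)); P=W[bl]; print("z",P[:,2].min(),P[:,2].max())
box2=np.zeros(R.shape,bool); box2[185:240,400:475]=1
print("plate", rect(box&(R<75)&(abs(R-B)<12)&(z<.012)&(z>.001)))
print("rack",rect(box2&(abs(z-.05)<.005)))
s=np.load("side.npz");W2=s["W"];q=s["px"].astype(int)
for nm,WW,pp in(("top",W,p),("side",W2,q)):
    m=(pp[...,0]-pp[...,1]>90)&(pp[...,0]-pp[...,2]>90)&(WW[...,2]>.055)&(WW[...,2]<.1)
    x=WW[m];print(nm,"red",m.sum(),x.min(0),x.max(0),np.median(x,0))
    print(nm, "knobtop", x[x[:,2]>x[:,2].max()-.004].mean(0))
```

```text
c1 [0.756 0.16  0.059]
c2 [0.517 0.106 0.143]
c3 [0.287 0.193 0.048]
red [ 0.473 -0.241  0.085]
grey [ 0.5   -0.172  0.083]
bot [0.468 0.332 0.095]
beak [ 0.748 -0.027  0.006]
flat [0.581 0.094 0.047]
hole [0.58  0.101 0.009]
block top ([[483.0, 5.0], [578.0, -16.0], [623.0, 189.0], [529.0, 210.0]], ((553.4599609375, 97.1377182006836), (209.59339904785156, 96.37784576416016), 77.34425354003906), np.int64(540))
blue ([[417.0, 31.0], [508.0, -1.0], [585.0, 223.0], [494.0, 254.0]], ((500.7029113769531, 126.65571594238281), (236.42141723632812, 96.14276885986328), 70.94166564941406), np.int64(1553))
z 0.051514630846367676 1.2019289802387774
plate ([[416.0, 86.0], [595.0, 26.0], [637.0, 151.0], [458.0, 211.0]], ((526.421142578125, 118.22064208984375), (132.0557403564453, 188.02682495117188), 71.42391204833984), np.int64(723))
rack ([[432.0, -263.0], [487.0, -286.0], [542.0, -156.0], [486.0, -132.0]], ((486.6863708496094, -209.30703735351562), (141.3120880126953, 60.531036376953125), 67.41212463378906), np.int64(945))
top red 60 [ 0.46297135 -0.25361558  0.07639228] [ 0.48112255 -0.23097776  0.08912835] [ 0.47309647 -0.24202504  0.08525084]
top knobtop [ 0.47320911 -0.24197456  0.08674295]
side red 128 [ 0.46060171 -0.25517079  0.0833534 ] [ 0.48194614 -0.23312389  0.08857704] [ 0.47054549 -0.24472838  0.086476  ]
side knobtop [ 0.47057901 -0.24454927  0.08648358]
```

View pics/crop1.png

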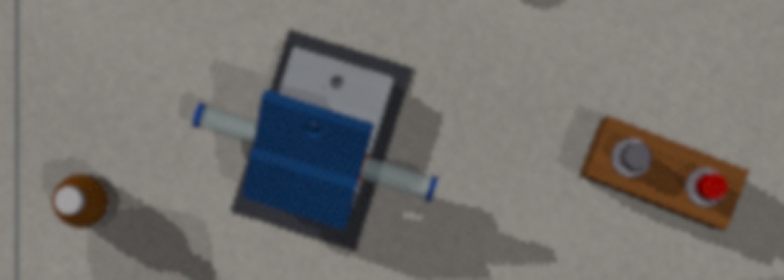

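The crop confirms it: the big open clamp, hinge towards the robot and its base hole at crop (337,82). The red knob is at crop (711,186), the grey one at (633,156). Next, the lid angle.

Run:
```python
from h import *
d=np.load("top.npz");W=d["W"];p=d["px"].astype(int)
c=np.array([.5264,.1182]);ex=np.array([-179,60.])/np.hypot(179,60);ey=np.array([-ex[1],ex[0]])
print("hinge",c+ex*.065,"hole",c-ex*.055)
m=np.zeros(p.shape[:2],bool);m[170:240,270:350]=1
m&=(p[...,2]-p[...,0]>40)&(W[...,2]>.05)&(W[...,2]<.25)
P=W[m];a=-((P[:,:2]-c)@ex)+.065;b=(P[:,:2]-c)@ey;z=P[:,2]-.045
k=abs(b)<.04;a,z=a[k],z[k]
for r in np.arange(-.02,.15,.01):
    s=(a>r)&(a<r+.01)
    if s.any():print(round(r,3),s.sum(),np.median(z[s]).round(4),z[s].max().round(3))
```

```text
hinge [0.4647701  0.13885807] hole [0.57854838 0.1007201 ]
-0.02 1 0.0294 0.029
-0.01 118 0.0331 0.041
0.0 118 0.0456 0.055
0.01 126 0.0587 0.069
0.02 128 0.0707 0.077
0.03 126 0.0694 0.075
0.04 135 0.0783 0.087
0.05 138 0.0907 0.101
0.06 141 0.1033 0.112
0.07 142 0.1158 0.123
0.08 77 0.1142 0.119
```

Lid angle is about 0.9 rad above horizontal (lid ≈ 0.83). The hinge is at (0.465, 0.139) and the base hole at (0.5785, 0.1007). I'll turn the tool to a yaw that suits both the rack and the jig, move behind the lid, and work out the arc.

servo_tool(deltas=[[[0,0.02,0.045,0,8],[0,0.02,0.045,0,8],[0,0.02,0.045,0,8],[0,0.02,0.045,0,8],[0,0.02,0.045,0,8],[0,0.02,0.045,0,8],[0,0.02,0.045,0,6],[0,0.02,0.045,0,0]]])

```text
time: 0.9
tool_pos: [0.3261, -0.2406, 0.2449]
tool_rot: [-0.0, 0.822, 0.57, 0.0]
contact_force: [0.0, -0.5, 0.6]
gripper_width: -0.001
grasp_force: 0.0
```

Run:
```python
import numpy as np
h=np.array([.4648,.1389]);u=np.array([.948,-.318])
for t in np.arange(1.1,0.0,-.1):
    r=.125;a=r*np.cos(t)-.012*np.sin(t)-.0145;z=r*np.sin(t)+.012*np.cos(t)+.045+.014
    print(round(t,2),(h+a*u).round(4),z.round(4))
```

```text
1.1 [0.4947 0.1289] 0.1758
1.0 [0.5055 0.1252] 0.1707
0.9 [0.5158 0.1218] 0.1644
0.8 [0.5255 0.1186] 0.157
0.7 [0.5344 0.1156] 0.1487
0.6 [0.5424 0.1129] 0.1395
0.5 [0.5496 0.1105] 0.1295
0.4 [0.5558 0.1084] 0.1187
0.3 [0.5609 0.1067] 0.1074
0.2 [0.5649 0.1053] 0.0956
0.1 [0.5678 0.1043] 0.0834
```

servo_tool(deltas=[[[0,0.021,0.046,0,0],[0,0.021,0.046,0,0],[0,0.021,0.046,0,0],[0,0.021,0.046,0,0],[0,0.021,0.046,0,0],[0,0.021,0.046,-0.02,0],[0,0.021,0.046,-0.025,0],[0,0.021,0.046,-0.025,0]]])

```text
time: 1.7
tool_pos: [0.4867, 0.1109, 0.1819]
tool_rot: [0.0, 0.822, 0.57, 0.0]
contact_force: [0.5, -0.3, 0.2]
gripper_width: 0.001
grasp_force: 0.0
```

servo_tool(deltas=[[[0,0.011,-0.004,-0.005,0],[0,0.01,-0.0035,-0.006,0],[0,0.01,-0.003,-0.0075,0],[0,0.009,-0.003,-0.0085,0],[0,0.008,-0.0025,-0.009,0],[0,0.007,-0.0025,-0.01,0],[0,0.006,-0.002,-0.011,0],[0,0.005,-0.002,-0.011,0]]])

```text
time: 2.5
tool_pos: [0.5529, 0.0858, 0.1138]
tool_rot: [0.0, 0.822, 0.569, 0.0]
contact_force: [0.5, 0.7, 1.5]
gripper_width: -0.001
grasp_force: 0.7
```

servo_tool(deltas=[[[0,0.004,0.001,-0.01,0],[0,0.003,0.001,-0.01,0],[0,0.002,0,-0.009,0],[0,0.001,0,-0.007,0],[0,0,0,-0.005,0],[0,0,0,-0.002,0],[0,0,0,0,0],[0,0,0,0,0]]])

```text
time: 3.3
tool_pos: [0.563, 0.0884, 0.073]
tool_rot: [0.0, 0.822, 0.569, 0.001]
contact_force: [-1.8, 0.1, 8.1]
gripper_width: 0.0
grasp_force: 3.5
```

servo_tool(deltas=[[[0,0,0,0.02,0],[0,0,0,0.04,0],[50,-0.01,0,0.04,0],[100,-0.01,0,0.04,0],[100,-0.01,0,0.03,0],[100,-0.01,0,0.01,0],[100,0,0,0,0],[100,0,0,0,0]]])

```text
time: 4.1
tool_pos: [0.522, 0.0884, 0.2507]
tool_rot: [-0.0, 0.822, 0.569, -0.0]
contact_force: [0.5, 0.4, -1.1]
gripper_width: 0.993
grasp_force: 0.0
```

Run:
```python
from h import *
st=manip.state();f=grab_frame("wrist");W=world(f,st);np.savez("w1.npz",px=f["pixels"],W=W);cv2.imwrite("pics/w1.png",f["pixels"][...,::-1]);print(st["tool_pos"],np.array(f["T_tool_cam"]).round(3))
```

```text
[0.52200946 0.08839358 0.25071147] [[-0.001 -0.962 -0.271  0.068]
 [ 1.    -0.001  0.     0.001]
 [-0.    -0.271  0.962 -0.129]
 [ 0.     0.     0.     1.   ]]
```

View pics/w1.png

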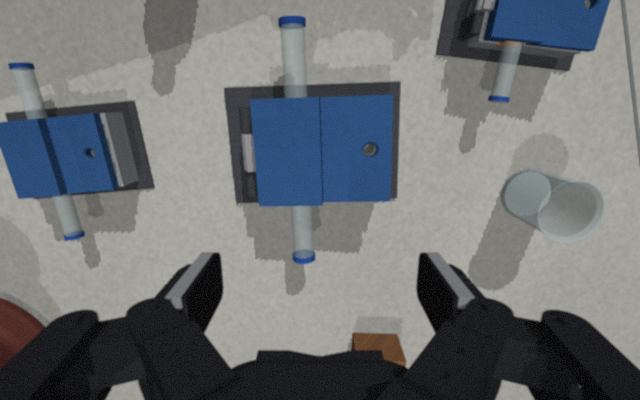

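The lid is down, with its ear hole at wrist pixel (370,149). I'll locate the hole from this picture and then move over the red pin.

Run:
```python
from h import *
d=np.load("w1.npz");W=d["W"];g=d["px"].astype(int)
r=g[138:162,358:384]; m=(r[...,2]-r[...,0]<45); ys,xs=np.nonzero(m);print(len(ys),xs.mean()+358,ys.mean()+138)
cu,cv=xs.mean()+358,ys.mean()+138
u,v=np.meshgrid(np.arange(640),np.arange(400));rr=np.hypot(u-cu,v-cv);k=(rr>12)&(rr<19)
A=np.c_[u[k]-cu,v[k]-cv,np.ones(k.sum())];print(np.linalg.lstsq(A,W[k],rcond=None)[0][2])
b=(g[...,2]-g[...,0]>40)&(u>322)&(u<400)&(v>90)&(v<208)&(W[...,2]>.04)
P=W[b];print("ear z range",np.percentile(P[:,2],[5,50,95]));print(cv2.minAreaRect((P[:,:2]*1000).astype(np.float32)))
```

```text
150 369.5466666666667 149.18
[0.57665042 0.09885943 0.06788776]
ear z range [0.06236328 0.06476129 0.06717548]
((564.8092651367188, 101.79849243164062), (99.9905014038086, 66.26202392578125), 71.5412368774414)
```

servo_tool(deltas=[[[100,-0.005,-0.042,0,0],[100,-0.005,-0.042,0,0],[100,-0.005,-0.042,0,0],[100,-0.005,-0.042,0,0],[100,-0.005,-0.042,0,0],[100,-0.005,-0.042,0,0],[100,-0.005,-0.02,0,0],[100,0,0,0,0]]])

```text
time: 4.95
tool_pos: [0.4864, -0.1859, 0.2494]
tool_rot: [-0.002, 0.823, 0.568, -0.001]
contact_force: [0.6, -0.8, 1.1]
gripper_width: 1.001
grasp_force: 0.0
```

Run:
```python
from h import *
st=manip.state();f=grab_frame("wrist");W=world(f,st);np.savez("w2.npz",px=f["pixels"],W=W);cv2.imwrite("pics/w2.png",f["pixels"][...,::-1]);print(st["tool_pos"])
p=f["pixels"].astype(int);z=W[...,2]
m=(p[...,0]-p[...,1]>90)&(p[...,0]-p[...,2]>90)&(z>.06)&(z<.1)
print(m.sum()); P=W[m]
t=P[P[:,2]>np.percentile(P[:,2],60)-.003]; print("knob top",t.mean(0),cv2.minEnclosingCircle((t[:,:2]*1000).astype(np.float32)),np.percentile(P[:,2],[5,50,95]))
```

```text
[ 0.48635273 -0.18588578  0.24936796]
379
knob top [ 0.47175513 -0.24423318  0.0853715 ] ((471.6109619140625, -244.30252075195312), 11.106871604919434) [0.08424911 0.08541171 0.08645071]
```

View pics/w2.png

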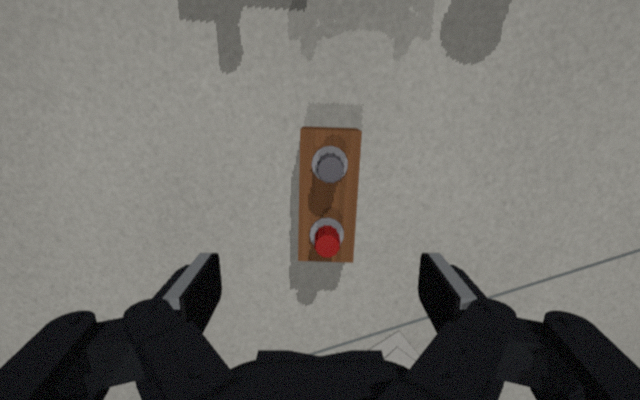

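The picture shows the red knob at (327,240), clear of the grey one at (330,165). Its measured centre is (0.4718, -0.2442) with its top at 0.085. I'll descend to TCP z ≈ 0.072 and grip.

servo_tool(deltas=[[[100,-0.008,-0.03,0,0],[100,-0.0065,-0.028,0,0],[100,0,0,-0.04,0],[100,0,0,-0.04,0],[100,0,0,-0.035,0],[100,0,0,-0.02,0],[100,0,0,0,0],[100,0,0,0,0]]])

```text
time: 5.8
tool_pos: [0.4731, -0.2407, 0.1163]
tool_rot: [-0.001, 0.822, 0.57, -0.0]
contact_force: [0.4, 0.0, 0.9]
gripper_width: 1.001
grasp_force: 0.0
```

servo_tool(deltas=[[[100,-0.0013,-0.0035,-0.015,0],[100,0,0,-0.015,0],[100,0,0,-0.01,0],[100,0,0,-0.004,0],[100,0,0,0,0],[30,0,0,0,0],[0,0,0,0,0],[0,0,0,0,0]]])

```text
time: 6.6
tool_pos: [0.4719, -0.2455, 0.0732]
tool_rot: [0.001, 0.822, 0.569, 0.0]
contact_force: [0.4, -0.5, -0.3]
gripper_width: 0.515
grasp_force: 0.0
```

servo_tool(deltas=[[[0,0,0,0,0],[0,0,0,0,0],[0,0,0,0,0],[0,0,0,0,0],[0,0,0,0.01,0],[0,0,0,0.01,0],[0,0,0,0.01,0],[0,0,0,0,0]]])

```text
time: 7.4
tool_pos: [0.4719, -0.2456, 0.1046]
tool_rot: [0.001, 0.822, 0.569, 0.0]
contact_force: [-1.2, 1.5, 0.7]
gripper_width: 0.26
grasp_force: 59.4
```

servo_tool(deltas=[[[0,0,0,0.03,0],[0,0,0,0.035,0],[0,0,0,0.025,0],[0,0.01,0.03,0,0],[0,0.012,0.04,0,0],[0,0.012,0.04,0,0],[0,0.012,0.04,0,0],[0,0.012,0.04,0,0]]])

```text
time: 8.2
tool_pos: [0.5299, -0.0537, 0.1927]
tool_rot: [0.0, 0.822, 0.569, 0.0]
contact_force: [0.1, 0.1, -0.2]
gripper_width: 0.26
grasp_force: 59.8
```

servo_tool(deltas=[[[0,0.012,0.04,0,0],[0,0.012,0.04,0,0],[0,0.012,0.035,0,0],[0,0.01,0.03,0,0],[0,0,0,-0.03,0],[0,0,0,-0.01,0],[0,0,0,0,0],[0,0,0,0,0]]])

```text
time: 9.0
tool_pos: [0.5755, 0.0891, 0.1527]
tool_rot: [-0.0, 0.822, 0.569, -0.0]
contact_force: [1.5, 0.6, 0.6]
gripper_width: 0.261
grasp_force: 59.8
```

Run:
```python
from h import *
st=manip.state();print(st["tool_pos"],st["grasp_force"],st["gripper_width"])
f=grab_frame("side");W=world(f);p=f["pixels"].astype(int);z=W[...,2]
m=(p[...,0]-p[...,1]>80)&(p[...,0]-p[...,2]>80)&(z>.09)
print("red",m.sum(),W[m].mean(0) if m.any() else 0)
R=cv2.Rodrigues(np.array(f["rvec"],float))[0];print("cam",(-R.T@np.ravel(f["tvec"])).round(3))
ys,xs=np.nonzero(m);print(xs.mean(),ys.mean(),f["fx"])
w=grab_frame("wrist");np.savez("w3.npz",px=w["pixels"],W=world(w,st))
a=cv2.resize(p[100:250,230:400].astype(np.uint8),None,fx=2.6,fy=2.6,interpolation=cv2.INTER_CUBIC)
b=cv2.resize(w["pixels"][60:360,170:470],(320,320)); H=np.zeros((a.shape[0],a.shape[1]+320,3),np.uint8);H[:,:a.shape[1]]=a;H[:320,a.shape[1]:]=b
cv2.imwrite("pics/c3.png",H[...,::-1])
```

```text
[0.57547614 0.0891478  0.15274854] 59.76496875286102 0.2612944369440521
red 53 [0.57328902 0.0842692  0.16230453]
cam [ 0.47  -0.73   0.549]
336.9433962264151 156.73584905660377 429.33601207088
```

View pics/c3.png

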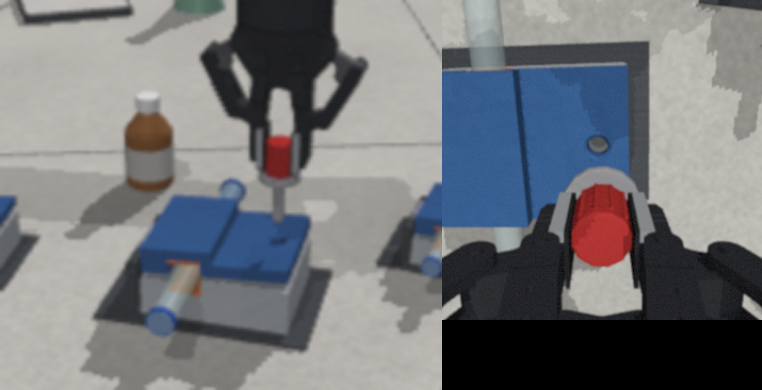

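The pin is held upright just short of the ear hole, which is at (598,144) in the montage's wrist inset. I'll measure the knob and the hole in that same wrist picture.

Run:
```python
from h import *
d=np.load("w3.npz");W=d["W"];p=d["px"].astype(int);z=W[...,2];u,v=np.meshgrid(np.arange(640),np.arange(400))
m=(p[...,0]-p[...,1]>80)&(p[...,0]-p[...,2]>80)&(z>.1);P=W[m]
print(np.percentile(P[:,2],[5,50,90,99]));zt=np.percentile(P[:,2],95);t=P[P[:,2]>zt-.003]
print("knob top",t.mean(0),cv2.minEnclosingCircle((t[:,:2]*1000).astype(np.float32)))
# dark hole near inset (598-442,144) -> full
cu,cv_=170+156*300/320,60+144*300/320
k=(np.hypot(u-cu,v-cv_)<16)&(p[...,2]-p[...,0]<45);cu,cv_=u[k].mean(),v[k].mean();print(cu,cv_,k.sum())
rr=np.hypot(u-cu,v-cv_);k=(rr>13)&(rr<22)&(p[...,2]-p[...,0]>45)&(z<.09)
A=np.c_[u[k]-cu,v[k]-cv_,np.ones(k.sum())];print(np.linalg.lstsq(A,W[k],rcond=None)[0][2],k.sum())
```

```text
[0.14440266 0.16452522 0.16549061 0.16628957]
knob top [0.57651046 0.09036062 0.1655105 ] ((585.3419189453125, 115.58988952636719), 39.71155548095703)
316.0 195.0086956521739 230
[0.57742013 0.09913904 0.06492216] 977
```

servo_tool(deltas=[[[0,0.0013,0.0086,0,0],[0,0,0,0,0],[0,0,0,-0.01,0],[0,0,0,-0.01,0],[0,0,0,-0.006,0],[0,0,0,-0.004,0],[0,0,0,-0.003,0],[0,0,0,0,0]]])

```text
time: 9.9
tool_pos: [0.5766, 0.0983, 0.119]
tool_rot: [-0.0, 0.822, 0.569, -0.0]
contact_force: [-0.4, -0.4, -0.9]
gripper_width: 0.26
grasp_force: 59.8
```

servo_tool(deltas=[[[0,0,0,-0.004,0],[0,0,0,-0.004,0],[0,0,0,-0.003,0],[0,0,0,-0.003,0],[0,0,0,-0.002,0],[0,0,0,-0.002,0],[0,0,0,0,0],[0,0,0,0,0]]])

```text
time: 10.7
tool_pos: [0.5769, 0.0983, 0.1016]
tool_rot: [0.0, 0.822, 0.569, 0.0]
contact_force: [0.7, -1.1, -0.2]
gripper_width: 0.261
grasp_force: 59.8
```

servo_tool(deltas=[[[0,0,0,-0.004,0],[0,0,0,-0.004,0],[0,0,0,-0.004,0],[0,0,0,-0.003,0],[0,0,0,-0.003,0],[0,0,0,-0.002,0],[0,0,0,0,0],[0,0,0,0,0]]])

```text
time: 11.5
tool_pos: [0.5777, 0.0983, 0.0826]
tool_rot: [0.001, 0.822, 0.569, 0.001]
contact_force: [-0.8, 0.1, 5.4]
gripper_width: 0.256
grasp_force: 60.2
```

servo_tool(deltas=[[[0,0,0,-0.002,0],[0,0,0,-0.002,0],[0,0,0,-0.001,0],[0,0,0,-0.001,0],[0,0,0,0,0],[0,0,0,0,0],[0,0,0,0,0],[0,0,0,0,0]]])

```text
time: 12.3
tool_pos: [0.5783, 0.0983, 0.078]
tool_rot: [0.001, 0.822, 0.569, 0.001]
contact_force: [-1.9, -0.0, 9.8]
gripper_width: 0.259
grasp_force: 61.0
```

servo_tool(deltas=[[[0,0,0,-0.001,0],[0,0,0,-0.001,0],[0,0,0,-0.001,0],[0,0,0,0,0],[0,0,0,0,0],[0,0,0,0,0],[0,0,0,0,0],[0,0,0,0,0]]])

```text
time: 13.1
tool_pos: [0.5785, 0.0982, 0.0761]
tool_rot: [0.001, 0.822, 0.569, 0.001]
contact_force: [-4.2, -1.2, 16.1]
gripper_width: 0.262
grasp_force: 61.6
```

servo_tool(deltas=[[[0,0,0,-0.001,0],[0,0,0,-0.001,0],[0,0,0,0,0],[0,0,0,0,0],[0,0,0,0,0],[0,0,0,0,0],[0,0,0,0,0],[0,0,0,0,0]]])

```text
time: 13.9
tool_pos: [0.5786, 0.0983, 0.0751]
tool_rot: [0.001, 0.822, 0.569, 0.001]
contact_force: [-5.8, -0.8, 20.4]
gripper_width: 0.26
grasp_force: 62.2
```

Run:
```python
from h import *
st=manip.state();print(st["tool_pos"],st["contact_force"],st["grasp_force"])
f=grab_frame("side");a=cv2.resize(f["pixels"][130:240,260:370],None,fx=5,fy=5,interpolation=cv2.INTER_CUBIC)
cv2.imwrite("pics/c4.png",a[...,::-1])
f=grab_frame("wrist");W=world(f,st);p=f["pixels"].astype(int);z=W[...,2]
m=(p[...,2]-p[...,0]>40)&(z>.05)&(z<.09);a=-((W[...,:2]-[.5264,.1182])@np.array([-.948,.318]))+.065
for lo in np.arange(.08,.14,.01):
    s=m&(a>lo)&(a<lo+.01);print(lo.round(2),s.sum(),np.median(z[s]).round(4))
m=(p[...,0]-p[...,1]>80)&(p[...,0]-p[...,2]>80)&(z>.06);P=W[m];print("knob top z",np.percentile(P[:,2],[50,90]))
```

```text
[0.57862313 0.09826667 0.07511883] [-5.82733983 -0.84637515 20.38502278] 62.16568887233734
0.08 2731 0.0538
0.09 2212 0.0534
0.1 2226 0.0529
0.11 2008 0.0525
0.12 1930 0.0521
0.13 2024 0.0516
0.14 202 0.0514
knob top z [0.08700777 0.08797301]
```

View pics/c4.png

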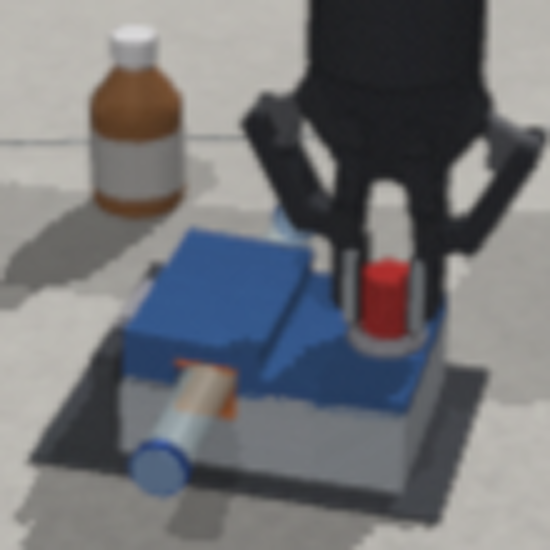

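The clamp looks fully closed, the collar is seated on the ear (knob top 35 mm above it), and the force is rising stiffly. I'll ease the small sideways load, check it holds steady, then hand in.

servo_tool(deltas=[[[0,-0.0007,0,-0.0005,0],[0,0,0,-0.0005,0],[0,0,0,0,0],[0,0,0,0,0],[0,0,0,0,0],[0,0,0,0,0],[0,0,0,0,0],[0,0,0,0,0]]])

```text
time: 14.8
tool_pos: [0.5786, 0.0983, 0.075]
tool_rot: [0.001, 0.822, 0.569, 0.002]
contact_force: [-6.1, -1.1, 23.7]
gripper_width: 0.26
grasp_force: 62.4
```

```bash
python3 -c "
from plant import manip
print(manip.job_done())"
```

```text
the job is handed in; nothing more can be done
None
```

I handed the job in at about 15 s, and no verdict came back. The upper half is swung shut and the red pin is seated through both halves. The arm is still gripping the pin and pressing it down with about 24 N. I never reached for the grey pin, bottle or beaker, but I took no final measurement of them.

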